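# Find the slip angle on the tilting board and set the prop

## Task

Find the angle at which the round weight slips: raise the tilting board slowly by its handle until the round weight slides down against the stop, but stop there, before the rubber-soled square weight slides too, and leave the board standing at that angle. Then record the angle by sliding the steel prop along its channel, in under the raised board, until its nose bears snugly on the underside, without forcing it or jacking the board up. Do not touch the weights and leave the other things on the bench alone.

Things in the scene. Friction and masses are not known exactly. Their poses are not given: they have to be found in the camera images.
- tester: Fixed slip tester: grey base plate 570 x 170 x 6 mm; origin at the centre of its underside, on the bench. Its x runs lengthwise from the hinge end (hinge at x = -250 mm) to the open end, z up. Along its middle (y = 0) runs a channel between two aluminium rails 10 mm high, from x = -185 to +275 mm, that guides the prop.
- board (a joint): Tilt of the hinged aluminium board in rad: 0 = level (start), grows as the free end goes up, at most 0.70. The hinge is stiff: the board stays where it is left; lifting it by the handle takes about 14 to 20 N. The angle at which the round weight slips differs from time to time, between about 0.24 and 0.48 rad; the square weight slips 0.06 to 0.10 rad later.
- board_hinge (a point): Point on the hinge axis, mid-width, at the board's underside, 30 mm above the bench (24 mm above the base plate). Turns with the board: x along the board to its free end, z out of its upper face, the hinge axis along y. The board is 245 long (x = 0 to 245 mm), 130 wide and 12 mm thick: underside at z = 0, upper face at z = 12 mm. A stop lip 10 mm high crosses the upper face at x = 26 to 34 mm.
- board_handle (a point): Centre of the handle bar: round steel bar 10 mm in diameter and 78 mm long, parallel to the hinge axis, on two posts 70 mm apart, 50 mm above the board's upper face: at x = 200, z = 62 mm of point board_hinge, and fixed to the board (it turns with it; the bar may turn in the fingers).
- round_weight: Loose round steel weight, 44 mm in diameter, 18 mm high with a knob to 34 mm, about 0.2 kg, resting on the board at the start 110 to 130 mm from the hinge; origin at the centre of its underside. When it has slid down against the stop its origin is 56 mm from the hinge along the board.
- square_weight: Loose square steel weight, 42 x 42 mm on a black rubber sole, 18 mm high with the same knob, beside the round one (on either side); origin at the centre of its underside. It grips better and must stay where it is.
- prop: Loose steel setting prop of 0.5 kg lying in the channel beyond the board's free end: a flat shank 214 x 30 x 14 mm with an upright nose post and an upright black sprung push post at the tail. Origin under the nose at the shank's underside (6 mm above the bench); x points along the channel away from the hinge to the tail, z up. It slides in the channel with about 1 to 3 N of drag, 2 mm play at each side.
- prop_nose (a point): Centre of the rounded top of the prop's nose, 60 mm above the shank's underside; a cylinder of 9 mm radius lying across the channel. The nose bears on the board when this point is 9 mm below the underside (z = -9 mm in point board_hinge's frame). Once it bears, a push of over about 10 N beyond the drag is forcing it and may jack the board up; 2 to 4 N beyond the drag is snug.
- prop_tail (a point): Point in the black push post, 190 mm from the nose and 60 mm above the shank's underside; the post is 24 mm (along the channel) x 26 mm, from 16 to 80 mm above the shank's underside, so it can be pushed from its outer face or gripped from above. It stands on a stiff spring: pushed towards the nose it gives about 1 mm per 3 N, 12 mm at most.
- screwdriver: Bystander: screwdriver lying on the bench past the tester's hinge end, not to be disturbed.
- jar: Bystander: amber jar 60 mm in diameter, 85 mm high, not to be disturbed; origin under its centre.
- bobbin: Bystander: empty wooden bobbin 52 mm in diameter, 54 mm high, not to be disturbed; origin under its centre.

How it is judged (in metres and radians):
On the way, in this order (a step that is already met when the one before it is completed fails the run):
1. the round weight has slid down against the stop of the raised board, the square weight still in place (x of round_weight in the frame of board_hinge below 0.066 m and x of square_weight in the frame of board_hinge above 0.095 m and value of joint board above 0.18 rad), for 0.2 s.
2. the prop's nose bears on the underside of the raised board (over 0.5 N) (contact force between prop and board above 0.5 N and value of joint board above 0.18 rad), for 0.2 s.
At the end, for the whole second after the job is handed in: Board left raised (over 0.18 rad); round weight flat against the stop (origin within 66 mm of the hinge along the board), square weight still over 95 mm from it; prop under the board, nose touching the underside (nose centre 7 to 10.5 mm below it); all at rest (all of step 1 and z of prop_nose in the frame of board_hinge between -0.0105 and -0.007 m and x of prop_nose in the frame of board_hinge between 0.05 and 0.24 m and z of round_weight in the frame of board_hinge below 0.018 m and linear speed of each of prop, round_weight below 0.01 m/s).
It fails at once if the square weight slides too: the board was tilted too far (x of square_weight in the frame of board_hinge below 0.095 m).
It fails at once if the board is jerked up (over 0.6 rad/s) (velocity of joint board above 0.6 rad/s).
It fails at once if the board is lowered again after the slip (faster than 0.15 rad/s, or below 0.18 rad) (x of round_weight in the frame of board_hinge below 0.066 m and (velocity of joint board below -0.15 rad/s or value of joint board below 0.18 rad)).
It fails at once if the prop is forced against the board (over 12 N) or jacks it up (rising over 0.04 rad/s while it bears) (contact force between prop and board above 12 N or (contact force between prop and board above 0.5 N and velocity of joint board above 0.04 rad/s)).
It fails at once if the robot touches a weight, or a bystander is moved more than 30 mm (contact force between any of the arm, the fingers and round_weight above 0.3 N or contact force between any of the arm, the fingers and square_weight above 0.3 N or distance of any of screwdriver, jar, bobbin from where it was at the start of the episode above 0.03 m).
It also fails if it takes over 72 s, if anything falls off the work surface, if the arm or the gripper's body presses on something with over 40 N, if the wrist force passes 120 N, or if a joint passes its speed limit or range.

## Robot

A 6-joint arm with a two-finger parallel gripper is mounted at the origin on the work surface. World frame = base frame: x ahead of the robot, y to its left, z up, the work surface at z = 0. Lengths are in mm, angles in rad, forces in N, time in s.
With the tool pointing down it reaches from about 300 to 775 mm from the base axis. Payload 14.6 kg.
Tool frame: the origin (TCP) lies on the centre line of the jaws, within the pads' length; the fingertips stand manip.finger_overhang ahead of it and the grasp point (between the pads) lies 11 mm behind it (manip.finger_overhang is the distance from the TCP to the fingertips, in mm); y points along the fingers, x is the direction in which the jaws open and shut, and the axes are right-handed (so a half turn about y gives the same grasp; the last joint's range is limited). The gripper opens to 94 mm and grips with 3 to 60 N. Pads are 16 mm wide; open, the fingers measure 119 mm over their backs; the gripper's body (75 mm by 177 mm) begins 78 mm behind the grasp point.
Start: joints at [-1.379, 0.3, 1.521, -0, 1.321, -0.067], TCP at [140.75, -531.675, 213.446] pointing down, gripper open.
Joint ranges: [-3.03, 3.03], [-0.79, 2.21], [0.23, 2.52], [-1.04, 4.18], [0, 3.07], [-2.55, 2.55]. Speed limits (rad/s): [2.22, 2.22, 2.57, 3.14, 3.14, 3.14].

## Interface

Orientations are given as [roll, pitch, yaw] about the fixed x, y, z axes, in that order (R = Rz(yaw) Ry(pitch) Rx(roll)).
In Python, from cell import monitor, viewer, ticket, manip gives the robot as it stands.
- The arm moves only by the shell command python3 -m jog 'ROWS' [FORCE]. ROWS is JSON, a list of rows, each an object of numbers: "grip": the finger opening in cm, from 0 to 9.4; "dx", "dy", "dz": the shift along the tool's x, y, z in cm; "spin": the turn about the tool's y in degrees. In form: [{"grip": .., "dx": .., "dy": .., "dz": .., "spin": ..}, ...]. A call has 1 to 20 rows; each row is the pose to reach, as a shift and turn from the pose commanded when the call began, along the tool's axes at that moment; what a row does not reach only later rows make up. A row lasts 1/8 s, in which the tool goes at most 62.5 mm and 10.7 degrees, less where a joint would pass 70% of its speed; a pose out of reach is approached as far as the arm can. A call with a gripper value outside its range is refused whole. The fingers move at their own pace and stop on an object; FORCE is the grip in N (left out, the last holds). Time passes only in rows, so rows that repeat a pose let the fingers close. It gives the time, the measured TCP pose, the force and the opening at its end, in the units of the state.
- monitor.read_state(): the state, without advancing time (a new reading comes with each control period).
- viewer.camera(name): name is "scene" or "top"; returns a dict with "color" (400x640x3 uint8, red, green, blue), "vertical_fov" (degrees; the focal length in pixels is half the picture's height over the tangent of half this angle, whatever the lens; pixels are square), "cx", "cy" (the principal point, pixels), "rvec" (rotation vector, rad) and "tvec" (3), from world to camera coordinates, as OpenCV has them. Camera axes: x right, y down, z forward; pixel columns grow to the right and rows downward; lengths in mm; the calibration is good to about 2 mm. A picture is of the moment at which its call begins. There is no depth.
- ticket.sign_off(): hands the job in, once; it reports no verdict.
The state is a dict: "clock": time; "joints": joint angles; "qd": joint speeds; "effort": joint torques, N m; "eef_pos": TCP position; "eef_rot": TCP orientation; "wrist_force": force on the tool from outside, world axes, zero at the start; "moment": the same for the moment, N m; "finger_gap": finger opening in mm.
Only numpy, scipy, OpenCV 4.12 (cv2) and the standard library are available. Lean on these libraries where they do the work, as an engineer would, in place of code of your own. Each camera call takes 0.05 s, during which the arm holds its last target. There are 200 camera calls.

## Working session

There is one attempt and no reset: what is moved stays moved. The work goes in short steps, Python scripts to look and compute and a shell command to move; the robot and the scene stay as the last step left them, time stands still between calls to the robot, and variables do not carry over. Pictures are saved under pics/ and viewed, about 8 in all and at most 12, crops included, and the job is handed in when it is done.

```bash
ls; mkdir -p pics; python3 - <<'E'
from cell import monitor, viewer, ticket, manip
import cv2,numpy as np
print(monitor.read_state()); print(manip.finger_overhang)
for n in("scene","top"):
    c=viewer.camera(n); cv2.imwrite(f"pics/{n}0.png",c["color"][:,:,::-1])
    print({k:v for k,v in c.items() if k!="color"})
E
```

```text
pics
{'clock': 0.0, 'joints': array([-1.37857774e+00,  3.00503383e-01,  1.52162677e+00,  1.36439562e-05,
        1.32072264e+00, -6.65942308e-02]), 'qd': array([-0.00075024, -0.00140932, -0.00204411,  0.00153263,  0.00077672,
       -0.00140312]), 'effort': array([ 1.64841826e-03, -5.31810236e+01, -3.52738953e+01,  7.09558278e-02,
        2.43069429e-02, -8.50097626e-05]), 'eef_pos': array([ 140.7134285 , -531.40681159,  212.84930282]), 'eef_rot': array([-1.57069929e+00,  1.25645896e-03, -1.31198683e+00]), 'wrist_force': array([ 0.34623342, -0.20061571,  0.70249439]), 'moment': array([-0.00308222,  0.03277908, -0.02540893]), 'finger_gap': 93.91335457745444}
8.0
{'vertical_fov': 42.71042747078163, 'cx': 319.870394755916, 'cy': 202.64196730228093, 'rvec': array([ 0.89083964,  2.53678921, -1.04135831]), 'tvec': array([ 532.54444586, -192.6215287 , 1405.21165637])}
{'vertical_fov': 55.461597294352515, 'cx': 323.4879171740049, 'cy': 198.55227299458176, 'rvec': array([ 2.16357804, -2.18139746,  0.10989459]), 'tvec': array([ -85.62052195,  620.59760953, 1122.84402222])}
```

View pics/scene0.png

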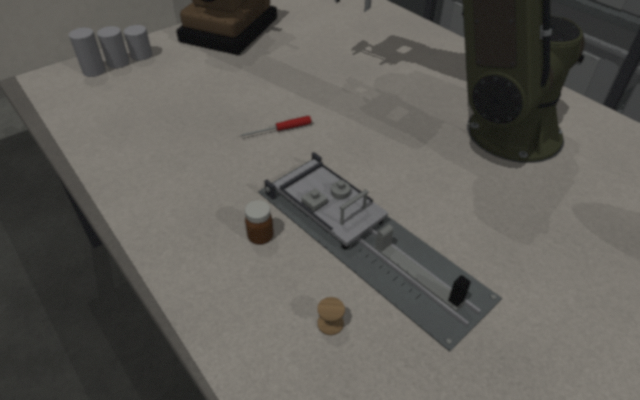

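View pics/top0.png

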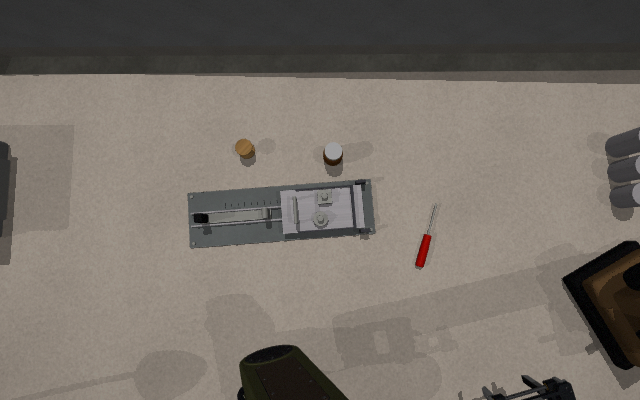

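The scene view shows the tester with the hinge end at (290,175) and the open end at (470,320). In the top view the plate corners are at about (188,193), (371,180), (375,233) and (192,247), with the handle at (295,210). Next I'll fit the pose.

```bash
cat >h.py <<'E'
import cv2,numpy as np
from cell import monitor,viewer,ticket,manip
from scipy.spatial.transform import Rotation as Ro
from scipy.optimize import least_squares
def cam(n):
    c=viewer.camera(n); f=200/np.tan(np.radians(c["vertical_fov"]/2))
    c["K"]=np.array([[f,0,c["cx"]],[0,f,c["cy"]],[0,0,1]]); return c
def proj(c,P): return cv2.projectPoints(np.float64(P).reshape(-1,3),c["rvec"],c["tvec"],c["K"],None)[0][:,0]
def ray(c,uv,z):
    R=cv2.Rodrigues(c["rvec"])[0]; o=-R.T@c["tvec"]; d=R.T@np.linalg.inv(c["K"])@[uv[0],uv[1],1]
    return o+d*(z-o[2])/d[2]
def T(p,P):  # tester->world, p=x,y,yaw
    P=np.float64(P).reshape(-1,3);return Ro.from_euler('z',p[2]).apply(P)+[p[0],p[1],0]
def B(p,a,P): # board->world
    P=np.float64(P).reshape(-1,3);return T(p,Ro.from_euler('y',-a).apply(P)+[-250,0,30])
E
python3 - <<'E'
from h import *
t=cam("top"); s=cam("scene")
C=[(188,193),(371,180),(375,233),(192,247)]
for u in C: print(ray(t,u,6).round())
for u in [(498,297),(449,342)]: print('s',ray(s,u,6).round())
P=np.array([[285,-85,6],[-285,-85,6],[-285,85,6],[285,85,6]])
best=None
for o in (0,2):
  for y0 in (0,1.5,3,-1.5):
    r=least_squares(lambda p:(proj(t,T(p,np.roll(P,o,0)))-C).ravel(),[600,0,y0],x_scale=[100,100,1])
    if best is None or r.cost<best[0]: best=(r.cost,o,r.x,r.fun)
print(best); p=best[2]
np.save('p.npy',p)
def draw(c,n,sc,box):
    x,y,w,h=box
    im=cv2.resize(c["color"][y:y+h,x:x+w,::-1],None,fx=sc,fy=sc,interpolation=cv2.INTER_CUBIC)
    L=[T(p,P),B(p,0,[[0,-65,12],[245,-65,12],[245,65,12],[0,65,12]]),B(p,0,[[200,-39,62],[200,39,62]])]
    for l in L: cv2.polylines(im,[np.int32((proj(c,l)-[x,y]+.5)*sc)],True,(0,255,0),1)
    cv2.imwrite(n,im)
draw(t,'pics/t1.png',3.9,(180,130,205,130)); draw(s,'pics/s1.png',3,(240,140,265,210))
E
```

```text
[643. 329.   6.]
[ 679. -239.    6.]
[ 515. -248.    6.]
[477. 312.   6.]
s [479. 311.   6.]
s [631. 316.   6.]
(np.float64(3.147673971292579), 2, array([578.5247763 ,  38.42226469,   4.77889761]), array([ 0.13781773, -0.45900685,  0.34541563, -1.00667473,  1.16489138,
        0.67291988, -1.63167148,  0.67883431]))
```

```bash
cat >>h.py <<'E'
try: p=np.load('p.npy')
except Exception: pass
E
cat >draw.py <<'E'
from h import *
def draw(c,n,sc,box,L):
    x,y,w,h=box
    im=cv2.resize(c["color"][y:y+h,x:x+w,::-1],None,fx=sc,fy=sc,interpolation=cv2.INTER_CUBIC)
    for l in L: cv2.polylines(im,[np.int32((proj(c,l)-[x,y]+.5)*sc)],True,(0,255,0),1)
    cv2.imwrite(n,im)
P=np.array([[285,-85,6],[-285,-85,6],[-285,85,6],[285,85,6]])
def model(a,xn=None):
    L=[T(p,P),B(p,a,[[0,-65,12],[245,-65,12],[245,65,12],[0,65,12]]),B(p,a,[[200,-39,62],[200,39,62]])]
    if xn is not None: L+=[T(p,[[xn+178,-13,86],[xn+202,-13,86],[xn+202,13,86],[xn+178,13,86]]),T(p,[[xn,-15,75],[xn,15,75]])]
    return L
E
python3 - <<'E'
from h import *
p[2]-=np.pi; np.save('p.npy',p)
from draw import *
t=cam("top"); s=cam("scene"); L=model(0,30)
a=(180,130,205,130);b=(240,140,265,210)
draw(t,'pics/t1.png',3.0,a,L); draw(s,'pics/s1.png',3,b,L)
A=cv2.imread('pics/t1.png');Bb=cv2.imread('pics/s1.png')
Bb=cv2.resize(Bb,None,fx=.55*1.0,fy=.55)
cv2.imwrite('pics/s1.png',cv2.resize(cv2.imread('pics/s1.png'),None,fx=.95,fy=.95))
print(p)
E
```

```text
[578.5247763   38.42226469   1.63730496]
```

View pics/t1.png

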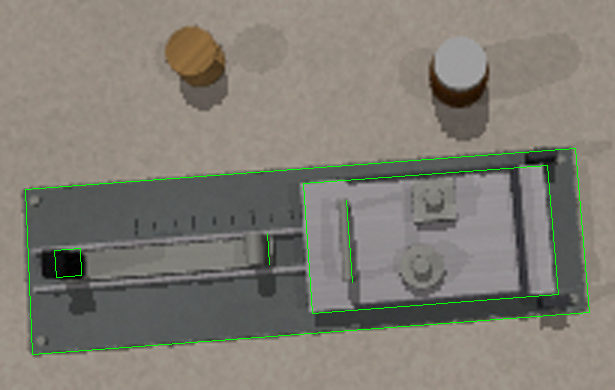

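View pics/s1.png

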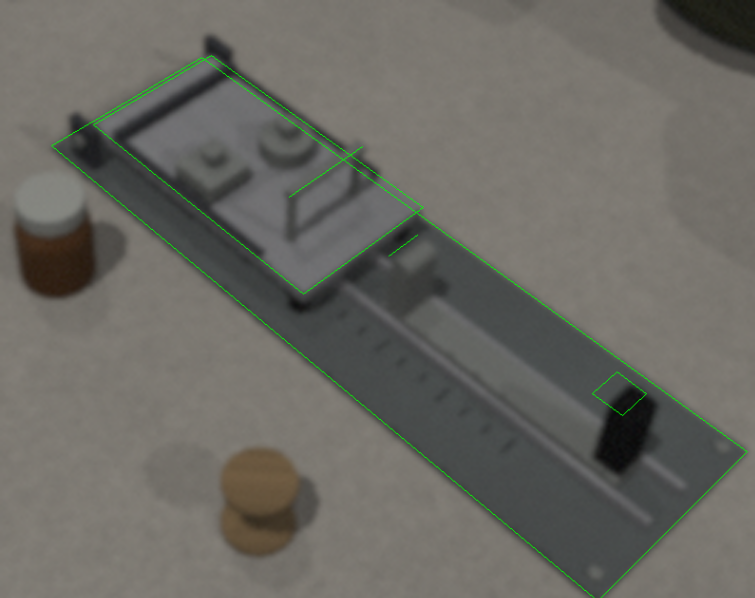

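The fitted outlines match the plate and board edges in both views. The prop's nose sits about 11 mm beyond my guess, so xn is about 41. Next I'll compute the approach to the handle.

```bash
cat >>h.py <<'E'
def delta(g,yaw):  # grasp target (world) -> shift in tool axes in cm + spin
    s=monitor.read_state(); R=Ro.from_euler('xyz',s["eef_rot"]); tgt=np.array(g)+[0,0,-11.]
    d=R.inv().apply(tgt-s["eef_pos"])/10
    dy=(yaw-s["eef_rot"][2]+np.pi)%(2*np.pi)-np.pi
    return d.round(2), round(-np.degrees(dy),1)
E
python3 - <<'E'
from h import *
H=B(p,0,[200,0,62])[0]; print(H)
print(delta(H+[0,0,80],p[2]-np.pi), delta(H,p[2]-np.pi))
E
```

```text
[581.8477569  -11.46719111  92.        ]
(array([-38.99,   5.24,  55.95]), np.float64(11.0)) (array([-38.99,  13.24,  55.95]), np.float64(11.0))
```

```bash
python3 -m jog '[{"grip":5,"dx":-39,"dy":3,"dz":56,"spin":11},{"grip":5,"dx":-39,"dy":3,"dz":56,"spin":11},{"grip":5,"dx":-39,"dy":3,"dz":56,"spin":11},{"grip":5,"dx":-39,"dy":3,"dz":56,"spin":11},{"grip":5,"dx":-39,"dy":3,"dz":56,"spin":11},{"grip":5,"dx":-39,"dy":3,"dz":56,"spin":11},{"grip":5,"dx":-39,"dy":3,"dz":56,"spin":11},{"grip":5,"dx":-39,"dy":3,"dz":56,"spin":11},{"grip":5,"dx":-39,"dy":3,"dz":56,"spin":11},{"grip":5,"dx":-39,"dy":3,"dz":56,"spin":11},{"grip":5,"dx":-39,"dy":3,"dz":56,"spin":11},{"grip":5,"dx":-39,"dy":3,"dz":56,"spin":11},{"grip":5,"dx":-39,"dy":3,"dz":56,"spin":11},{"grip":5,"dx":-39,"dy":6,"dz":56,"spin":11},{"grip":5,"dx":-39,"dy":6,"dz":56,"spin":11},{"grip":5,"dx":-39,"dy":6,"dz":56,"spin":11}]' 40
python3 - <<'E'
from draw import *
H=B(p,0,[200,0,62])[0]; print(delta(H,p[2]-np.pi))
L=model(0,41)
t=cam("top"); s=cam("scene")
draw(t,'pics/t2.png',3.5,(180,140,205,120),L); draw(s,'pics/s2.png',3.5,(260,150,220,170),L)
E
```

```text
clock: 2.3
eef_pos: [582.4, -12.1, 154.7]
eef_rot: [-1.57, -0.0, -1.505]
wrist_force: [0.5, -0.1, 1.4]
finger_gap: 50.3
(array([-0.07,  7.37, -0.06]), np.float64(-0.0))
```

View pics/s2.png

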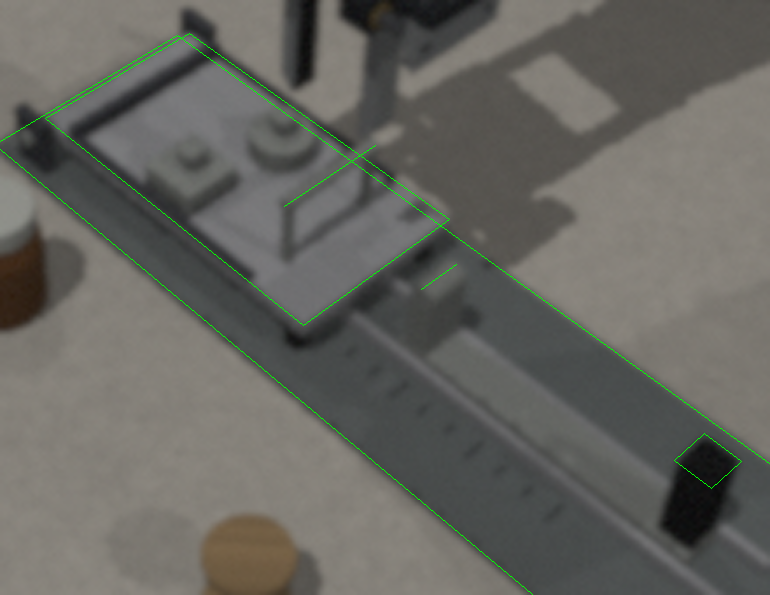

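The overlay matches the handle bar at (285–375, 205–147) and the prop at xn≈41. The fingers hang above the bar, so I'll go down and grip.

```bash
python3 -m jog '[{"grip":5,"dx":-0.1,"dy":3,"dz":0},{"grip":5,"dx":-0.1,"dy":5,"dz":0},{"grip":5,"dx":-0.1,"dy":6.4,"dz":0},{"grip":5,"dx":-0.1,"dy":7.4,"dz":0},{"grip":5,"dx":-0.1,"dy":7.4,"dz":0},{"grip":2.5,"dx":-0.1,"dy":7.4,"dz":0},{"grip":1.5,"dx":-0.1,"dy":7.4,"dz":0},{"grip":1.2,"dx":-0.1,"dy":7.4},{"grip":0.8,"dx":-0.1,"dy":7.4},{"grip":0.5,"dx":-0.1,"dy":7.4},{"grip":0.5,"dx":-0.1,"dy":7.4},{"grip":0.5,"dx":-0.1,"dy":7.4}]' 40
python3 - <<'E'
from draw import *
L=model(0)
t=cam("top"); s=cam("scene")
x=cv2.imwrite
draw(t,'pics/t3.png',3.5,(260,160,130,100),[]); draw(s,'pics/s3.png',3.5,(250,130,170,130),[])
a=cv2.imread('pics/t3.png');b=cv2.imread('pics/s3.png')
h=max(a.shape[0],b.shape[0]);o=np.zeros((h,a.shape[1]+b.shape[1],3),np.uint8);o[:a.shape[0],:a.shape[1]]=a;o[:b.shape[0],a.shape[1]:]=b
x('pics/c3.png',cv2.resize(o,(800,int(h*800/o.shape[1]))))
# arc table
g=monitor.read_state()["eef_pos"]
for a in np.arange(0.05,.5,.05): print(round(a,2),((B(p,a,[200,0,62])-B(p,0,[200,0,62]))@np.array([[-np.cos(p[2]),-np.sin(p[2]),0],[0,0,-1]]).T/10).round(3))
E
```

```text
0.05 [[ 0.335 -0.992]]
0.1 [[ 0.719 -1.966]]
0.15 [[ 1.151 -2.919]]
0.2 [[ 1.63 -3.85]]
0.25 [[ 2.156 -4.755]]
0.3 [[ 2.725 -5.633]]
0.35 [[ 3.339 -6.482]]
0.4 [[ 3.993 -7.299]]
0.45 [[ 4.688 -8.082]]validation failed for argument at $[0]...
```

View pics/c3.png

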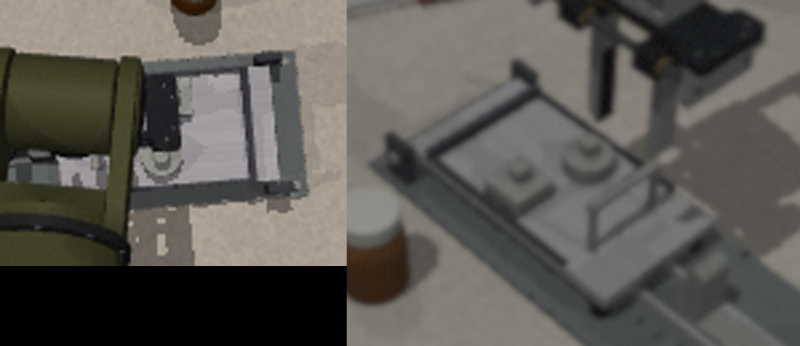

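The move was refused because a row must carry every field, so nothing moved. Both weights are visible in the scene view, and the stop region is clear in the top view.

```bash
python3 -m jog '[{"grip":5,"dx":-0.1,"dy":3,"dz":0,"spin":0},{"grip":5,"dx":-0.1,"dy":5,"dz":0,"spin":0},{"grip":5,"dx":-0.1,"dy":6.4,"dz":0,"spin":0},{"grip":5,"dx":-0.1,"dy":7.4,"dz":0,"spin":0},{"grip":5,"dx":-0.1,"dy":7.4,"dz":0,"spin":0},{"grip":2.5,"dx":-0.1,"dy":7.4,"dz":0,"spin":0},{"grip":1.5,"dx":-0.1,"dy":7.4,"dz":0,"spin":0},{"grip":1.2,"dx":-0.1,"dy":7.4,"dz":0,"spin":0},{"grip":0.8,"dx":-0.1,"dy":7.4,"dz":0,"spin":0},{"grip":0.5,"dx":-0.1,"dy":7.4,"dz":0,"spin":0},{"grip":0.5,"dx":-0.1,"dy":7.4,"dz":0,"spin":0},{"grip":0.5,"dx":-0.1,"dy":7.4,"dz":0,"spin":0}]' 40
```

```text
clock: 4.0
eef_pos: [582.4, -11.5, 79.6]
eef_rot: [-1.571, -0.002, -1.504]
wrist_force: [0.5, -8.4, -0.2]
finger_gap: 8.5
```

```bash
python3 -m jog '[{"grip":0.5,"dx":0.03,"dy":-0.10,"dz":0,"spin":0},{"grip":0.5,"dx":0.10,"dy":-0.30,"dz":0,"spin":0},{"grip":0.5,"dx":0.16,"dy":-0.50,"dz":0,"spin":0},{"grip":0.5,"dx":0.23,"dy":-0.70,"dz":0,"spin":0},{"grip":0.5,"dx":0.30,"dy":-0.90,"dz":0,"spin":0},{"grip":0.5,"dx":0.37,"dy":-1.09,"dz":0,"spin":0},{"grip":0.5,"dx":0.45,"dy":-1.29,"dz":0,"spin":0},{"grip":0.5,"dx":0.52,"dy":-1.48,"dz":0,"spin":0},{"grip":0.5,"dx":0.60,"dy":-1.68,"dz":0,"spin":0},{"grip":0.5,"dx":0.68,"dy":-1.87,"dz":0,"spin":0},{"grip":0.5,"dx":0.76,"dy":-2.06,"dz":0,"spin":0},{"grip":0.5,"dx":0.84,"dy":-2.26,"dz":0,"spin":0},{"grip":0.5,"dx":0.93,"dy":-2.45,"dz":0,"spin":0},{"grip":0.5,"dx":1.02,"dy":-2.64,"dz":0,"spin":0},{"grip":0.5,"dx":1.11,"dy":-2.83,"dz":0,"spin":0},{"grip":0.5,"dx":1.20,"dy":-3.01,"dz":0,"spin":0},{"grip":0.5,"dx":1.29,"dy":-3.2,"dz":0,"spin":0},{"grip":0.5,"dx":1.38,"dy":-3.38,"dz":0,"spin":0},{"grip":0.5,"dx":1.43,"dy":-3.48,"dz":0,"spin":0},{"grip":0.5,"dx":1.43,"dy":-3.48,"dz":0,"spin":0}]'
cat >chk.py <<'E'
import sys
from draw import *
# angle from tool arc
s=monitor.read_state(); z=s["eef_pos"][2]+11
a=np.arcsin(np.clip((z-30+float(sys.argv[2]) if len(sys.argv)>2 else z-30,)[0]/209.4,-1,1))-.3006
print("angle~",a.round(3),"F",s["wrist_force"].round(1),s["eef_pos"].round(1))
t=cam("top"); c=cam("scene"); k=sys.argv[1]
w,h=50,40
def crop(c,P,sc):  # rectify board upper face, x 20..160, y -65..65 at z=18
    q=np.float32(proj(c,B(p,a,[[20,-65,14],[160,-65,14],[160,65,14],[20,65,14]])))
    M=cv2.getPerspectiveTransform(q,np.float32([[0,0],[280,0],[280,260],[0,260]]))
    return cv2.warpPerspective(c["color"][:,:,::-1],M,(280,260),flags=cv2.INTER_CUBIC)
im=np.hstack([crop(t,0,0),crop(c,0,0)])
cv2.imwrite(f'pics/r{k}.png',im)
try:
    pr=cv2.imread('pics/rlast.png').astype(float); d=np.abs(im-pr).mean(2)
    # stop zone x 34..78 -> px 28..116
    print("diff stopzone top/scene (y halves):",d[:130,28:116].mean().round(1),d[130:,28:116].mean().round(1),d[:130,308:396].mean().round(1),d[130:,308:396].mean().round(1),
     "| x90..160 scene halves",d[:130,420:].mean().round(1),d[130:,420:].mean().round(1))
except Exception as e: print(e)
cv2.imwrite('pics/rlast.png',im)
E
python3 chk.py 1
```

```text
clock: 6.5
eef_pos: [583.0, -24.7, 112.7]
eef_rot: [-1.572, 0.0, -1.504]
wrist_force: [6.7, -0.6, -14.5]
finger_gap: 8.8
angle~ 0.164 F [  6.7  -0.6 -14.5] [583.  -24.7 112.7]
'NoneType' object has no attribute 'astype'[ WARN:0@3.405] global loadsave.cpp:275 findDecoder imread_('pics/rlast.png'): can't open/read file: check file path/integrity
```

View pics/r1.png

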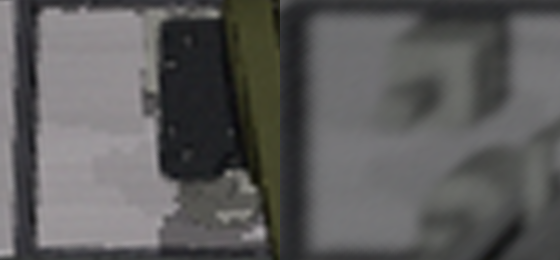

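```bash
python3 -m jog '[{"grip":0.5,"dx":0.06,"dy":-0.12,"dz":0,"spin":0},{"grip":0.5,"dx":0.13,"dy":-0.25,"dz":0,"spin":0},{"grip":0.5,"dx":0.2,"dy":-0.37,"dz":0,"spin":0},{"grip":0.5,"dx":0.27,"dy":-0.5,"dz":0,"spin":0},{"grip":0.5,"dx":0.34,"dy":-0.62,"dz":0,"spin":0},{"grip":0.5,"dx":0.4,"dy":-0.73,"dz":0,"spin":0},{"grip":0.5,"dx":0.4,"dy":-0.73,"dz":0,"spin":0}]' >/dev/null
python3 chk.py 2 1.4
python3 -m jog '[{"grip":0.5,"dx":0.05,"dy":-0.09,"dz":0,"spin":0},{"grip":0.5,"dx":0.1,"dy":-0.18,"dz":0,"spin":0},{"grip":0.5,"dx":0.16,"dy":-0.27,"dz":0,"spin":0},{"grip":0.5,"dx":0.21,"dy":-0.36,"dz":0,"spin":0},{"grip":0.5,"dx":0.21,"dy":-0.36,"dz":0,"spin":0},{"grip":0.5,"dx":0.21,"dy":-0.36,"dz":0,"spin":0}]' >/dev/null
python3 chk.py 3 1.4
```

```text
angle~ 0.211 F [  7.   -0.7 -12.8] [583.3 -28.4 120.1]
diff stopzone top/scene (y halves): 5.3 4.7 2.0 2.2 | x90..160 scene halves 3.1 4.4
angle~ 0.23 F [  6.8   0.4 -15.1] [583.4 -30.4 123.6]
diff stopzone top/scene (y halves): 3.5 2.7 1.4 1.5 | x90..160 scene halves 2.0 3.2
```

```bash
cat >>chk.py <<'E'
if d[130:,308:396].mean()>4.5 or d[130:,28:116].mean()>7: print("SLIP?"); sys.exit(1)
E
python3 -m jog '[{"grip":0.5,"dx":0.05,"dy":-0.09,"dz":0,"spin":0},{"grip":0.5,"dx":0.11,"dy":-0.18,"dz":0,"spin":0},{"grip":0.5,"dx":0.16,"dy":-0.27,"dz":0,"spin":0},{"grip":0.5,"dx":0.22,"dy":-0.36,"dz":0,"spin":0},{"grip":0.5,"dx":0.22,"dy":-0.36,"dz":0,"spin":0},{"grip":0.5,"dx":0.22,"dy":-0.36,"dz":0,"spin":0},{"grip":0.5,"dx":0.22,"dy":-0.36,"dz":0,"spin":0}]' >/dev/null
python3 chk.py 4 1.4 && python3 -m jog '[{"grip":0.5,"dx":0.05,"dy":-0.09,"dz":0,"spin":0},{"grip":0.5,"dx":0.11,"dy":-0.18,"dz":0,"spin":0},{"grip":0.5,"dx":0.17,"dy":-0.26,"dz":0,"spin":0},{"grip":0.5,"dx":0.23,"dy":-0.35,"dz":0,"spin":0},{"grip":0.5,"dx":0.23,"dy":-0.35,"dz":0,"spin":0},{"grip":0.5,"dx":0.23,"dy":-0.35,"dz":0,"spin":0},{"grip":0.5,"dx":0.23,"dy":-0.35,"dz":0,"spin":0}]' >/dev/null &&
python3 chk.py 5 1.4
```

```text
angle~ 0.25 F [  6.6   1.4 -14. ] [583.6 -32.5 127.2]
diff stopzone top/scene (y halves): 3.3 2.6 1.7 1.3 | x90..160 scene halves 1.8 3.0
angle~ 0.27 F [  6.2   3.4 -13.2] [583.7 -34.6 130.8]
diff stopzone top/scene (y halves): 3.4 2.8 1.6 2.0 | x90..160 scene halves 1.9 3.0
```

```bash
python3 -m jog '[{"grip":0.5,"dx":0.06,"dy":-0.09,"dz":0,"spin":0},{"grip":0.5,"dx":0.12,"dy":-0.18,"dz":0,"spin":0},{"grip":0.5,"dx":0.18,"dy":-0.26,"dz":0,"spin":0},{"grip":0.5,"dx":0.23,"dy":-0.35,"dz":0,"spin":0},{"grip":0.5,"dx":0.23,"dy":-0.35,"dz":0,"spin":0},{"grip":0.5,"dx":0.23,"dy":-0.35,"dz":0,"spin":0},{"grip":0.5,"dx":0.23,"dy":-0.35,"dz":0,"spin":0}]' >/dev/null
python3 chk.py 6 1.4 && python3 -m jog '[{"grip":0.5,"dx":0.06,"dy":-0.09,"dz":0,"spin":0},{"grip":0.5,"dx":0.12,"dy":-0.17,"dz":0,"spin":0},{"grip":0.5,"dx":0.18,"dy":-0.26,"dz":0,"spin":0},{"grip":0.5,"dx":0.24,"dy":-0.34,"dz":0,"spin":0},{"grip":0.5,"dx":0.24,"dy":-0.34,"dz":0,"spin":0},{"grip":0.5,"dx":0.24,"dy":-0.34,"dz":0,"spin":0},{"grip":0.5,"dx":0.24,"dy":-0.34,"dz":0,"spin":0}]' >/dev/null &&
python3 chk.py 7 1.4
```

```text
angle~ 0.29 F [  6.8   2.9 -12.7] [583.9 -36.9 134.2]
diff stopzone top/scene (y halves): 3.6 3.0 1.7 1.6 | x90..160 scene halves 1.6 3.1
angle~ 0.31 F [  6.4   4.7 -13. ] [584.  -39.1 137.7]
diff stopzone top/scene (y halves): 3.5 2.7 1.6 1.8 | x90..160 scene halves 1.9 3.2
```

```bash
python3 -m jog '[{"grip":0.5,"dx":0.06,"dy":-0.09,"dz":0,"spin":0},{"grip":0.5,"dx":0.12,"dy":-0.17,"dz":0,"spin":0},{"grip":0.5,"dx":0.18,"dy":-0.26,"dz":0,"spin":0},{"grip":0.5,"dx":0.25,"dy":-0.34,"dz":0,"spin":0},{"grip":0.5,"dx":0.25,"dy":-0.34,"dz":0,"spin":0},{"grip":0.5,"dx":0.25,"dy":-0.34,"dz":0,"spin":0},{"grip":0.5,"dx":0.25,"dy":-0.34,"dz":0,"spin":0}]' >/dev/null
python3 chk.py 8 1.4 && python3 -m jog '[{"grip":0.5,"dx":0.06,"dy":-0.09,"dz":0,"spin":0},{"grip":0.5,"dx":0.12,"dy":-0.17,"dz":0,"spin":0},{"grip":0.5,"dx":0.19,"dy":-0.25,"dz":0,"spin":0},{"grip":0.5,"dx":0.25,"dy":-0.33,"dz":0,"spin":0},{"grip":0.5,"dx":0.25,"dy":-0.33,"dz":0,"spin":0},{"grip":0.5,"dx":0.25,"dy":-0.33,"dz":0,"spin":0},{"grip":0.5,"dx":0.25,"dy":-0.33,"dz":0,"spin":0}]' >/dev/null &&
python3 chk.py 9 1.4
```

```text
angle~ 0.33 F [  6.4   5.2 -12.2] [584.2 -41.5 141.1]
diff stopzone top/scene (y halves): 3.5 2.6 2.0 1.9 | x90..160 scene halves 1.6 3.2
angle~ 0.35 F [  5.3   6.  -13. ] [584.4 -43.9 144.5]
diff stopzone top/scene (y halves): 3.6 2.9 2.0 1.7 | x90..160 scene halves 1.9 3.2
```

View pics/r9.png

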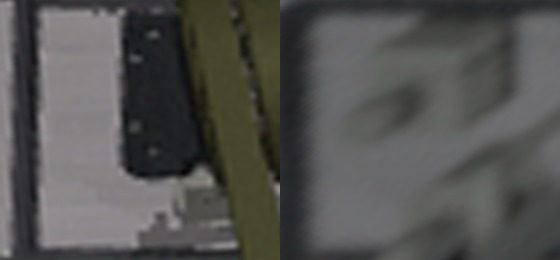

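```bash
python3 -m jog '[{"grip":0.5,"dx":0.06,"dy":-0.08,"dz":0,"spin":0},{"grip":0.5,"dx":0.13,"dy":-0.16,"dz":0,"spin":0},{"grip":0.5,"dx":0.19,"dy":-0.25,"dz":0,"spin":0},{"grip":0.5,"dx":0.26,"dy":-0.33,"dz":0,"spin":0},{"grip":0.5,"dx":0.26,"dy":-0.33,"dz":0,"spin":0},{"grip":0.5,"dx":0.26,"dy":-0.33,"dz":0,"spin":0},{"grip":0.5,"dx":0.26,"dy":-0.33,"dz":0,"spin":0}]' >/dev/null
python3 chk.py 10 1.4
```

```text
angle~ 0.371 F [  4.9   6.4 -10.7] [584.6 -46.3 147.8]
diff stopzone top/scene (y halves): 4.7 3.0 2.1 1.7 | x90..160 scene halves 1.9 3.4
```

The stop zone is still empty in both rectified views, and the round weight is still up the board, in the lower right of each. I'll continue.

```bash
python3 -m jog '[{"grip":0.5,"dx":0.06,"dy":-0.08,"dz":0,"spin":0},{"grip":0.5,"dx":0.13,"dy":-0.16,"dz":0,"spin":0},{"grip":0.5,"dx":0.2,"dy":-0.24,"dz":0,"spin":0},{"grip":0.5,"dx":0.27,"dy":-0.32,"dz":0,"spin":0},{"grip":0.5,"dx":0.27,"dy":-0.32,"dz":0,"spin":0},{"grip":0.5,"dx":0.27,"dy":-0.32,"dz":0,"spin":0},{"grip":0.5,"dx":0.27,"dy":-0.32,"dz":0,"spin":0}]' >/dev/null
python3 chk.py 11 1.4 && python3 -m jog '[{"grip":0.5,"dx":0.06,"dy":-0.08,"dz":0,"spin":0},{"grip":0.5,"dx":0.13,"dy":-0.16,"dz":0,"spin":0},{"grip":0.5,"dx":0.2,"dy":-0.24,"dz":0,"spin":0},{"grip":0.5,"dx":0.27,"dy":-0.32,"dz":0,"spin":0},{"grip":0.5,"dx":0.27,"dy":-0.32,"dz":0,"spin":0},{"grip":0.5,"dx":0.27,"dy":-0.32,"dz":0,"spin":0},{"grip":0.5,"dx":0.27,"dy":-0.32,"dz":0,"spin":0}]' >/dev/null &&
python3 chk.py 12 1.4
```

```text
angle~ 0.39 F [  5.1   7.3 -10.6] [584.7 -48.9 151.1]
diff stopzone top/scene (y halves): 7.9 4.4 2.0 1.9 | x90..160 scene halves 1.7 3.4
angle~ 0.411 F [  5.4   8.  -10. ] [584.9 -51.5 154.4]
diff stopzone top/scene (y halves): 9.1 5.1 2.3 2.0 | x90..160 scene halves 1.7 3.7
```

```bash
sed -i 's/>7: print/>9: print/' chk.py; python3 -m jog '[{"grip":0.5,"dx":0.06,"dy":-0.08,"dz":0,"spin":0},{"grip":0.5,"dx":0.13,"dy":-0.16,"dz":0,"spin":0},{"grip":0.5,"dx":0.2,"dy":-0.24,"dz":0,"spin":0},{"grip":0.5,"dx":0.27,"dy":-0.31,"dz":0,"spin":0},{"grip":0.5,"dx":0.27,"dy":-0.31,"dz":0,"spin":0},{"grip":0.5,"dx":0.27,"dy":-0.31,"dz":0,"spin":0},{"grip":0.5,"dx":0.27,"dy":-0.31,"dz":0,"spin":0}]' >/dev/null
python3 chk.py 13 1.4 && python3 -m jog '[{"grip":0.5,"dx":0.06,"dy":-0.08,"dz":0,"spin":0},{"grip":0.5,"dx":0.14,"dy":-0.16,"dz":0,"spin":0},{"grip":0.5,"dx":0.21,"dy":-0.23,"dz":0,"spin":0},{"grip":0.5,"dx":0.28,"dy":-0.31,"dz":0,"spin":0},{"grip":0.5,"dx":0.28,"dy":-0.31,"dz":0,"spin":0},{"grip":0.5,"dx":0.28,"dy":-0.31,"dz":0,"spin":0},{"grip":0.5,"dx":0.28,"dy":-0.31,"dz":0,"spin":0}]' >/dev/null &&
python3 chk.py 14 1.4
```

```text
angle~ 0.431 F [ 3.1  8.4 -8.6] [585.1 -54.1 157.5]
diff stopzone top/scene (y halves): 9.8 5.1 1.8 2.4 | x90..160 scene halves 1.9 3.7
angle~ 0.451 F [  5.    8.7 -10. ] [585.3 -56.8 160.6]
diff stopzone top/scene (y halves): 10.4 6.0 1.9 6.2 | x90..160 scene halves 1.7 7.2
SLIP?
```

View pics/r14.png

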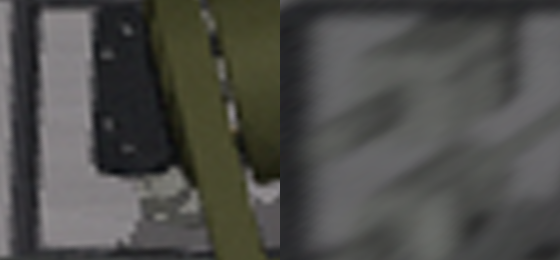

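```bash
python3 - <<'E'
from h import *
print(monitor.read_state()["clock"])
E
```

```text
19.15
```

The round weight is caught mid-slide, lower middle of the scene half, while the square weight hasn't moved. I'll hold and recheck.

```bash
python3 -m jog '[{"grip":0.5,"dx":0,"dy":0,"dz":0,"spin":0},{"grip":0.5,"dx":0,"dy":0,"dz":0,"spin":0},{"grip":0.5,"dx":0,"dy":0,"dz":0,"spin":0},{"grip":0.5,"dx":0,"dy":0,"dz":0,"spin":0}]' >/dev/null
python3 chk.py 15 1.4; python3 -m jog '[{"grip":0.5,"dx":0,"dy":0,"dz":0,"spin":0},{"grip":0.5,"dx":0,"dy":0,"dz":0,"spin":0},{"grip":0.5,"dx":0,"dy":0,"dz":0,"spin":0},{"grip":0.5,"dx":0,"dy":0,"dz":0,"spin":0}]' >/dev/null; python3 chk.py 16 1.4
python3 - <<'E'
from draw import *
c=cam("scene"); draw(c,'pics/s17.png',4.5,(250,120,170,130),[B(p,.448,[[0,-65,12],[245,-65,12],[245,65,12],[0,65,12]]),B(p,.448,[[78,-65,12],[78,65,12]])])
E
```

```text
angle~ 0.451 F [ 5.9  8.  -9.8] [585.3 -56.8 160.6]
diff stopzone top/scene (y halves): 1.2 21.5 0.9 12.6 | x90..160 scene halves 1.0 6.4
SLIP?
angle~ 0.451 F [ 4.5  9.5 -9.7] [585.3 -56.9 160.6]
diff stopzone top/scene (y halves): 1.1 0.9 0.8 0.8 | x90..160 scene halves 0.8 0.7
```

View pics/s17.png

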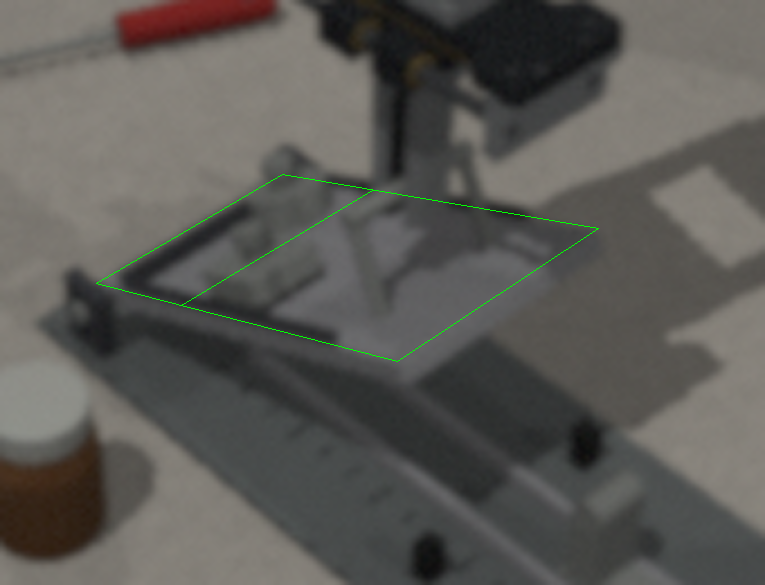

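The round weight is against the stop, the square weight is in place, and the model board at 0.448 rad matches the image. I'll release gently and rise.

```bash
python3 -m jog '[{"grip":0.5,"dx":-0.05,"dy":0.05,"dz":0,"spin":0},{"grip":0.5,"dx":-0.05,"dy":0.05,"dz":0,"spin":0},{"grip":1.2,"dx":-0.05,"dy":0.05,"dz":0,"spin":0},{"grip":1.5,"dx":-0.05,"dy":0.05,"dz":0,"spin":0},{"grip":2,"dx":-0.05,"dy":0.05,"dz":0,"spin":0},{"grip":3,"dx":-0.05,"dy":0.05,"dz":0,"spin":0},{"grip":3,"dx":-0.05,"dy":0.05,"dz":0,"spin":0},{"grip":3,"dx":-0.05,"dy":-1,"dz":0,"spin":0},{"grip":3,"dx":-0.05,"dy":-3,"dz":0,"spin":0},{"grip":3,"dx":-0.05,"dy":-7,"dz":0,"spin":0},{"grip":3,"dx":-0.05,"dy":-8,"dz":0,"spin":0},{"grip":3,"dx":-0.05,"dy":-8,"dz":0,"spin":0}]'
python3 chk.py 18 -80
python3 - <<'E'
from h import *
for x,z in((263,160),(263,70)):
  for y in(p[2]-np.pi/2,p[2]+np.pi/2): print(T(p,[x,0,z]),delta(T(p,[x,0,z])[0],y))
E
```

```text
clock: 21.9
eef_pos: [585.5, -57.9, 242.0]
eef_rot: [-1.57, -0.0, -1.504]
wrist_force: [-0.4, -0.8, -1.0]
finger_gap: 30.0
angle~ 0.451 F [-0.4 -0.8 -1. ] [585.5 -57.9 242. ]
diff stopzone top/scene (y halves): 23.9 7.1 1.5 1.4 | x90..160 scene halves 1.4 8.1
[[561.04589837 300.84080219 160.        ]] (array([-3.594e+01,  9.160e+00,  2.000e-02]), np.float64(-90.0))
[[561.04589837 300.84080219 160.        ]] (array([-3.594e+01,  9.160e+00,  2.000e-02]), np.float64(90.0))
[[561.04589837 300.84080219  70.        ]] (array([-3.594e+01,  1.816e+01,  3.000e-02]), np.float64(-90.0))
[[561.04589837 300.84080219  70.        ]] (array([-3.594e+01,  1.816e+01,  3.000e-02]), np.float64(90.0))
```

```bash
python3 -m jog '[{"grip":0.2,"dx":-36,"dy":0,"dz":0,"spin":-90},{"grip":0.2,"dx":-36,"dy":0,"dz":0,"spin":-90},{"grip":0.2,"dx":-36,"dy":0,"dz":0,"spin":-90},{"grip":0.2,"dx":-36,"dy":0,"dz":0,"spin":-90},{"grip":0.2,"dx":-36,"dy":0,"dz":0,"spin":-90},{"grip":0.2,"dx":-36,"dy":0,"dz":0,"spin":-90},{"grip":0.2,"dx":-36,"dy":0,"dz":0,"spin":-90},{"grip":0.2,"dx":-36,"dy":0,"dz":0,"spin":-90},{"grip":0.2,"dx":-36,"dy":0,"dz":0,"spin":-90},{"grip":0.2,"dx":-36,"dy":0,"dz":0,"spin":-90},{"grip":0.2,"dx":-36,"dy":0,"dz":0,"spin":-90},{"grip":0.2,"dx":-36,"dy":5,"dz":0,"spin":-90},{"grip":0.2,"dx":-36,"dy":10,"dz":0,"spin":-90},{"grip":0.2,"dx":-36,"dy":10,"dz":0,"spin":-90},{"grip":0.2,"dx":-36,"dy":10,"dz":0,"spin":-90}]'
python3 - <<'E'
from draw import *
print(delta(T(p,[263,0,70])[0],p[2]-np.pi/2), monitor.read_state()["joints"].round(2))
a=.448;L=model(a,41)
t=cam("top"); s=cam("scene")
draw(s,'pics/s19.png',2.9,(250,140,270,195),L)
draw(t,'pics/t19.png',3.5,(180,140,205,120),L)
E
```

```text
clock: 23.88
eef_pos: [562.2, 301.7, 144.0]
eef_rot: [-1.57, -0.002, 0.066]
wrist_force: [0.1, 1.0, 0.5]
finger_gap: 2.1
(array([-0.14,  8.5 , -0.08]), np.float64(-0.0)) [0.44 0.55 1.33 0.   1.26 0.37]
```

View pics/s19.png

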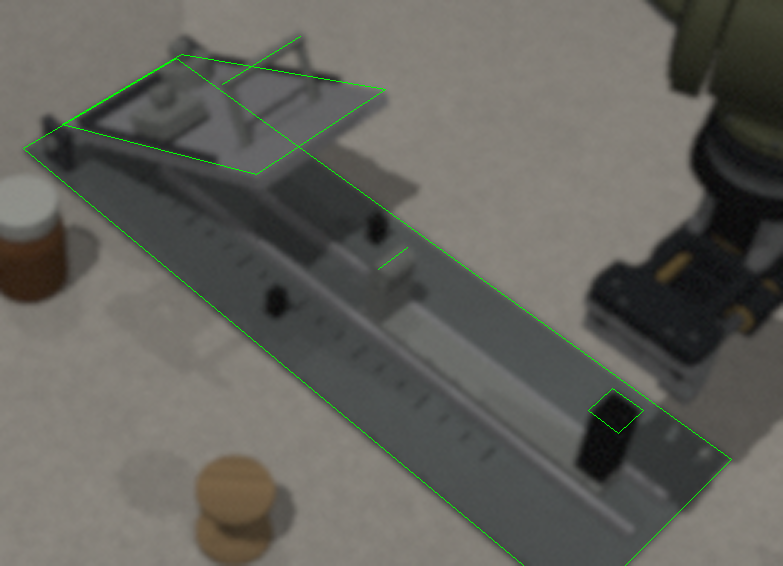

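The board stands at about 0.448 rad with both weights as wanted, and the prop model fits. The closed fingers are above the outer side of the push post. By geometry the prop has about 195 mm to travel, so I'll push most of the way.

```bash
python3 -m jog '[{"grip":0.2,"dx":-0.1,"dy":4,"dz":0,"spin":0},{"grip":0.2,"dx":-0.1,"dy":7.5,"dz":0,"spin":0},{"grip":0.2,"dx":-0.1,"dy":8.5,"dz":0,"spin":0},{"grip":0.2,"dx":-0.1,"dy":8.5,"dz":-0.3,"spin":0},{"grip":0.2,"dx":-0.1,"dy":8.5,"dz":-0.8,"spin":0},{"grip":0.2,"dx":-0.1,"dy":8.5,"dz":-1.3,"spin":0},{"grip":0.2,"dx":-0.1,"dy":8.5,"dz":-1.8,"spin":0},{"grip":0.2,"dx":-0.1,"dy":8.5,"dz":-2.3,"spin":0},{"grip":0.2,"dx":-0.1,"dy":8.5,"dz":-3,"spin":0},{"grip":0.2,"dx":-0.1,"dy":8.5,"dz":-3.8,"spin":0},{"grip":0.2,"dx":-0.1,"dy":8.5,"dz":-4.6,"spin":0},{"grip":0.2,"dx":-0.1,"dy":8.5,"dz":-5.4,"spin":0}]'
python3 - <<'E'
from h import *
R=Ro.from_euler('z',-p[2])
s=monitor.read_state();print("tester-frame",R.apply(s["eef_pos"]-[p[0],p[1],0]).round(1), R.apply(s["wrist_force"]).round(1))
E
```

```text
clock: 25.48
eef_pos: [564.0, 246.8, 56.7]
eef_rot: [-1.571, 0.0, 0.067]
wrist_force: [0.5, 3.1, 2.0]
finger_gap: 2.3
tester-frame [208.9   0.7  56.7] [ 3.  -0.7  2. ]
```

```bash
python3 -m jog '[{"grip":0.2,"dx":0,"dy":0,"dz":-0.7,"spin":0},{"grip":0.2,"dx":0,"dy":0,"dz":-1.5,"spin":0},{"grip":0.2,"dx":0,"dy":0,"dz":-2.3,"spin":0},{"grip":0.2,"dx":0,"dy":0,"dz":-3.1,"spin":0},{"grip":0.2,"dx":0,"dy":0,"dz":-3.9,"spin":0},{"grip":0.2,"dx":0,"dy":0,"dz":-4.7,"spin":0},{"grip":0.2,"dx":0,"dy":0,"dz":-5.5,"spin":0},{"grip":0.2,"dx":0,"dy":0,"dz":-6.3,"spin":0},{"grip":0.2,"dx":0,"dy":0,"dz":-7.1,"spin":0},{"grip":0.2,"dx":0,"dy":0,"dz":-7.9,"spin":0},{"grip":0.2,"dx":0,"dy":0,"dz":-8.7,"spin":0},{"grip":0.2,"dx":0,"dy":0,"dz":-9.5,"spin":0},{"grip":0.2,"dx":0,"dy":0,"dz":-10.2,"spin":0},{"grip":0.2,"dx":0,"dy":0,"dz":-10.8,"spin":0},{"grip":0.2,"dx":0,"dy":0,"dz":-11.2,"spin":0},{"grip":0.2,"dx":0,"dy":0,"dz":-11.5,"spin":0},{"grip":0.2,"dx":0,"dy":0,"dz":-11.7,"spin":0},{"grip":0.2,"dx":0,"dy":0,"dz":-11.9,"spin":0}]'
cat >tf.py <<'E'
from h import *
R=Ro.from_euler('z',-p[2])
s=monitor.read_state();print("tester-frame",R.apply(s["eef_pos"]-[p[0],p[1],0]).round(1), R.apply(s["wrist_force"]).round(1), s["clock"])
E
python3 tf.py
```

```text
clock: 27.72
eef_pos: [571.9, 128.7, 56.7]
eef_rot: [-1.571, 0.0, 0.067]
wrist_force: [-0.5, 2.0, 1.2]
finger_gap: 2.1
tester-frame [90.5  0.6 56.7] [2.  0.4 1.2] 27.725
```

```bash
sed -i '$a F=np.mean([R.apply(monitor.read_state()["wrist_force"])[0]]); import sys; sys.exit(F>4.6)' tf.py
python3 -m jog '[{"grip":0.2,"dx":0,"dy":0,"dz":-0.2,"spin":0},{"grip":0.2,"dx":0,"dy":0,"dz":-0.4,"spin":0},{"grip":0.2,"dx":0,"dy":0,"dz":-0.6,"spin":0},{"grip":0.2,"dx":0,"dy":0,"dz":-0.8,"spin":0},{"grip":0.2,"dx":0,"dy":0,"dz":-1.0,"spin":0},{"grip":0.2,"dx":0,"dy":0,"dz":-1.2,"spin":0},{"grip":0.2,"dx":0,"dy":0,"dz":-1.4,"spin":0},{"grip":0.2,"dx":0,"dy":0,"dz":-1.6,"spin":0}]' >/dev/null
J='python3 -m jog'
for i in 1; do python3 tf.py && python3 -m jog '[{"grip":0.2,"dx":0,"dy":0,"dz":-0.1,"spin":0},{"grip":0.2,"dx":0,"dy":0,"dz":-0.2,"spin":0}]' >/dev/null && python3 tf.py && python3 -m jog '[{"grip":0.2,"dx":0,"dy":0,"dz":-0.1,"spin":0},{"grip":0.2,"dx":0,"dy":0,"dz":-0.2,"spin":0}]' >/dev/null && python3 tf.py &&  python3 -m jog '[{"grip":0.2,"dx":0,"dy":0,"dz":-0.1,"spin":0},{"grip":0.2,"dx":0,"dy":0,"dz":-0.2,"spin":0}]' >/dev/null && python3 tf.py ; done
```

```text
tester-frame [74.4  0.6 56.7] [1.3 0.1 0. ] 28.725False
```

```bash
sed -i 's/sys.exit(F>4.6)/sys.exit(int(F>4.6))/' tf.py
python3 -m jog '[{"grip":0.2,"dx":0,"dy":0,"dz":-0.1,"spin":0},{"grip":0.2,"dx":0,"dy":0,"dz":-0.2,"spin":0},{"grip":0.2,"dx":0,"dy":0,"dz":-0.3,"spin":0},{"grip":0.2,"dx":0,"dy":0,"dz":-0.4,"spin":0}]' >/dev/null; python3 tf.py && python3 -m jog '[{"grip":0.2,"dx":0,"dy":0,"dz":-0.1,"spin":0},{"grip":0.2,"dx":0,"dy":0,"dz":-0.2,"spin":0}]' >/dev/null && python3 tf.py && python3 -m jog '[{"grip":0.2,"dx":0,"dy":0,"dz":-0.1,"spin":0},{"grip":0.2,"dx":0,"dy":0,"dz":-0.2,"spin":0}]' >/dev/null && python3 tf.py &&  python3 -m jog '[{"grip":0.2,"dx":0,"dy":0,"dz":-0.1,"spin":0},{"grip":0.2,"dx":0,"dy":0,"dz":-0.2,"spin":0}]' >/dev/null && python3 tf.py  &&  python3 -m jog '[{"grip":0.2,"dx":0,"dy":0,"dz":-0.1,"spin":0},{"grip":0.2,"dx":0,"dy":0,"dz":-0.2,"spin":0}]' >/dev/null && python3 tf.py
```

```text
tester-frame [70.4  0.6 56.7] [ 2.3 -0.6 -0.9] 29.225
tester-frame [68.4  0.6 56.7] [ 1.8 -0.2 -0.3] 29.475
tester-frame [66.4  0.6 56.7] [ 2.2 -0.9 -0.5] 29.725
tester-frame [64.4  0.6 56.7] [ 1.8 -0.4 -1. ] 29.975
tester-frame [62.4  0.6 56.7] [ 1.2 -0.7 -0.9] 30.225
```

Drag is about 2 N and the nose isn't in contact yet. Continuing in steps of 1–2 mm.

```bash
python3 -m jog '[{"grip":0.2,"dx":0,"dy":0,"dz":-0.1,"spin":0},{"grip":0.2,"dx":0,"dy":0,"dz":-0.2,"spin":0}]' >/dev/null; python3 tf.py && python3 -m jog '[{"grip":0.2,"dx":0,"dy":0,"dz":-0.1,"spin":0},{"grip":0.2,"dx":0,"dy":0,"dz":-0.1,"spin":0}]' >/dev/null && python3 tf.py && python3 -m jog '[{"grip":0.2,"dx":0,"dy":0,"dz":-0.1,"spin":0},{"grip":0.2,"dx":0,"dy":0,"dz":-0.1,"spin":0}]' >/dev/null && python3 tf.py &&  python3 -m jog '[{"grip":0.2,"dx":0,"dy":0,"dz":-0.1,"spin":0},{"grip":0.2,"dx":0,"dy":0,"dz":-0.1,"spin":0}]' >/dev/null && python3 tf.py  &&  python3 -m jog '[{"grip":0.2,"dx":0,"dy":0,"dz":-0.1,"spin":0},{"grip":0.2,"dx":0,"dy":0,"dz":-0.1,"spin":0}]' >/dev/null && python3 tf.py &&  python3 -m jog '[{"grip":0.2,"dx":0,"dy":0,"dz":-0.1,"spin":0},{"grip":0.2,"dx":0,"dy":0,"dz":-0.1,"spin":0}]' >/dev/null && python3 tf.py  &&  python3 -m jog '[{"grip":0.2,"dx":0,"dy":0,"dz":-0.1,"spin":0},{"grip":0.2,"dx":0,"dy":0,"dz":-0.1,"spin":0}]' >/dev/null && python3 tf.py
```

```text
tester-frame [60.4  0.6 56.7] [1.8 0.  0.1] 30.475
tester-frame [59.4  0.6 56.7] [ 1.9 -0.4 -0.6] 30.725
tester-frame [58.5  0.6 56.7] [ 2.6  0.3 -2.1] 30.975
tester-frame [57.6  0.6 56.7] [ 3.1 -1.1 -0.9] 31.225
tester-frame [56.9  0.6 56.8] [ 6.7  0.6 -0.9] 31.475
```

```bash
python3 -m jog '[{"grip":0.2,"dx":0,"dy":0,"dz":0,"spin":0},{"grip":0.2,"dx":0,"dy":0,"dz":0,"spin":0}]' >/dev/null; python3 tf.py;python3 -m jog '[{"grip":0.2,"dx":0,"dy":0,"dz":0,"spin":0},{"grip":0.2,"dx":0,"dy":0,"dz":0,"spin":0}]' >/dev/null; python3 tf.py
python3 - <<'E'
from draw import *
L=model(.448,-154)
s=cam("scene")
draw(s,'pics/s20.png',3.6,(255,140,215,165),L)
E
```

```text
tester-frame [56.9  0.6 56.7] [ 6.6 -0.3 -0.4] 31.725
tester-frame [56.9  0.6 56.8] [ 6.3  0.7 -0.9] 31.975
```

View pics/s20.png

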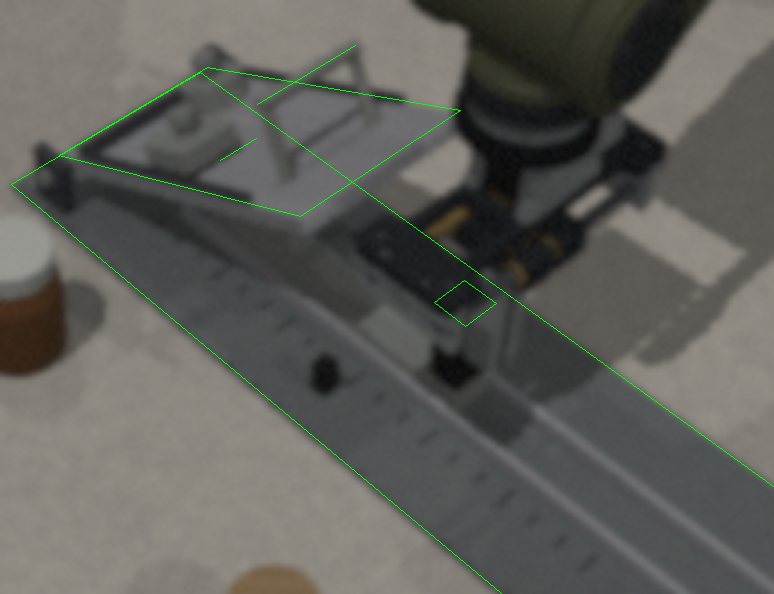

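The push reads about 6.5 N, roughly 4.6 N beyond the drag, and it holds steady. The board outline hasn't changed. I'll back off slowly, clear the post and check before handing in.

```bash
python3 -m jog '[{"grip":0.2,"dx":0,"dy":0,"dz":0.05,"spin":0},{"grip":0.2,"dx":0,"dy":0,"dz":0.1,"spin":0},{"grip":0.2,"dx":0,"dy":0,"dz":0.15,"spin":0},{"grip":0.2,"dx":0,"dy":0,"dz":0.2,"spin":0},{"grip":0.2,"dx":0,"dy":0,"dz":0.3,"spin":0},{"grip":0.2,"dx":0,"dy":0,"dz":0.5,"spin":0},{"grip":0.2,"dx":0,"dy":0,"dz":1,"spin":0},{"grip":0.2,"dx":0,"dy":0,"dz":2,"spin":0},{"grip":0.2,"dx":0,"dy":0,"dz":5,"spin":0},{"grip":0.2,"dx":0,"dy":0,"dz":8,"spin":0},{"grip":0.2,"dx":0,"dy":0,"dz":8,"spin":0},{"grip":0.2,"dx":0,"dy":0,"dz":8,"spin":0}]'>/dev/null; python3 tf.py
python3 - <<'E'
from draw import *
# compare board/weights area before (s20 raw unavailable -> use scene crop r-images) : fit board edge angle & prop position by image correlation
s=cam("scene"); g=cv2.cvtColor(s["color"],cv2.COLOR_RGB2GRAY).astype(float)
old=cv2.resize(cv2.imread('pics/s20.png'),(215,165),interpolation=cv2.INTER_AREA)
new=s["color"][140:305,255:470,::-1]
d=np.abs(old.astype(float)-new).mean(2)
print("board/weights region diff",d[10:60,15:90].mean().round(2), "bystander/base",d[60:110,20:80].mean().round(2))
# black post blob top view: tail position
t=cam("top"); tg=t["color"].max(2)
q=proj(t,T(p,[[36,0,86]]))[0]; x0,y0=np.int32(q)-20
m=(tg[y0:y0+40,x0:x0+40]<35).astype(np.uint8)
n,l,st,ce=cv2.connectedComponentsWithStats(m); 
for i in range(1,n):
    if st[i][4]>15: w=ray(t,ce[i]+[x0,y0],70); print(st[i],Ro.from_euler('z',-p[2]).apply(w-[p[0],p[1],0]).round(1))
E
```

```text
tester-frame [136.3   0.7  56.7] [-0.4 -0.3 -0.3] 33.525
board/weights region diff 4.09 bystander/base 4.3
[15 17 11  9 95] [39.4  1.1 70. ]
```

```bash
python3 -c "
from cell import ticket; print(ticket.sign_off())"
```

```text
the job is handed in; nothing more can be done
None
```

The job is handed in: the round weight slipped, the board was left standing at that angle, and the prop was pushed in under it.

- **Slip angle:** I raised the board by its handle in steps of about 0.02 rad, checking with the camera after each one. The round weight slid to the stop at about 0.45 rad. The square weight stayed in place, and the board held its angle when I let go.
- **Prop:** I slid it in with closed fingers against the outer face of the push post. Drag was about 2 N. The nose met the underside close to where the geometry predicted, and the push settled at about 6.5 N, roughly 4.6 N beyond the drag. That is a little over the 2–4 N called snug, but well under the forcing limit. I then backed the fingers off slowly.
- **Last checks:** The wrist force was about zero. The board and weights looked unchanged in the last picture I viewed, taken while the prop was still being pushed. The push post measured 39 mm along the tester from its centre in the top view; contact readings gave about 38 mm and the geometry 36 mm.
- **Not confirmed:** After backing off I did not measure the nose contact again; the camera can't resolve a gap of under about 1 mm. The automatic image comparison before and after backing off was inconclusive, because the earlier picture had lines drawn on it. The first try at lowering onto the handle was refused because its rows were incomplete, and nothing moved.

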